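# Lock the name plate blank in the marking jig

### The arm

A 6-joint arm with a two-finger parallel gripper is mounted at the origin on the work surface. World frame = base frame: x ahead of the robot, y to its left, z up, the work surface at z = 0. Lengths are in m, angles in rad, forces in N, time in s.
With the tool pointing down it reaches from about 0.35 to 0.925 m from the base axis. Payload 6.4 kg.
Tool frame: the origin (TCP) lies midway between the tips of the shut fingers; the grasp point (between the pads) lies ctrl.grip_depth behind it (ctrl.grip_depth is the distance from the TCP to the grasp point, in m); z points along the fingers, y is the direction in which the jaws open and shut (so a half turn about z gives the same grasp; the last joint's range is limited). The gripper opens to 94 mm and grips with 3 to 60 N. Pads are 16 mm wide; open, the fingers measure 119 mm over their backs; the gripper's body (75 mm by 177 mm) begins 78 mm behind the grasp point.
Start: joints at [-1.467, 0.245, 1.558, -0, 1.339, -0.174], TCP at [0.178, -0.625, 0.205] pointing down, gripper open.
Joint ranges: [-3.13, 3.13], [-1.02, 2.26], [0.13, 2.54], [-0.95, 4.09], [0.21, 2.88], [-2.74, 2.74]. Speed limits (rad/s): [2.57, 2.57, 3.14, 3.14, 3.14, 3.14].

### API

Orientations are given as a rotation vector (axis times angle).
In Python, from cell import ctrl gives the robot as it stands.
- The arm moves only by the tool servo_tool, never from a script. Its argument "moves" is a list of rows, each a list of 5 numbers: the closure in counts, from 0 (fully open) to 255 (shut), then the shift along the tool's x, y, z in m, then the turn about the tool's z in units of 5 degrees (1.0 is 5 degrees). A call has 1 to 20 rows; each row shifts and turns the commanded pose from where the row before left it, along the tool's axes as they then stand; what a row does not reach is not made up. A row lasts 1/10 s, in which the tool goes at most 50 mm and 8.59 degrees, less where a joint would pass 70% of its speed; a pose out of reach is approached as far as the arm can. A call is refused whole if a number of a shift passes 0.05 or a number of a turn 1, either way. A call with a gripper value outside its range is refused whole. The fingers move at their own pace and stop on an object; "squeeze" is the grip in N (left out, the last holds). Time passes only in rows, so rows that do not move let the fingers close. It gives the time, the measured TCP pose, the force and the opening at its end, in the units of the state.
- ctrl.get_state(): the state, without advancing time (a new reading comes with each control period).
- ctrl.grab_frame(name): name is "side" or "top"; returns a dict with "color" (420x560x3 uint8, red, green, blue), "z_map" (420x560 float32, m along the optical axis (not along the pixel's ray), 0 where there is no reading), "fx", "fy", "cx", "cy" (pixels), "R" (3x3) and "t" (3): a world point X has camera coordinates R X + t. Camera axes: x right, y down, z forward; pixel columns grow to the right and rows downward; lengths in m; the calibration is good to about 2 mm. A picture is of the moment at which its call begins.
- ctrl.close_job(): hands the job in, once; it reports no verdict.
Trained networks look in a picture, given as the dict that the camera call returned (one of the last four; its "shot" number tells which), for a name from the list of things; names that differ only in an ending like _2 or _b are one class to them, and where a whole thing is asked for, a point or a joint stands for the part that bears it (a point fixed in the world has none). Each returns a list of dicts, best first, with "score" (0 to 1); they miss things now and then, are a little off and sometimes report something else, mostly with a low value. They report only what shows in the picture. A call takes as long as a camera call.
- ctrl.regions_of(picture, query): "pixels" (420x560 bool, what is visible of it).
- ctrl.spot_point(picture, query): "at" ([x, y, z] in m, in world coordinates, good to about 4 mm: a listed point, or the origin of a listed thing).
The state is a dict: "time": time; "q": joint angles; "joint_vel": joint speeds; "effort": joint torques, N m; "eef_pos": TCP position; "orientation": TCP orientation; "force": force on the tool from outside, world axes, zero at the start; "moment": the same for the moment, N m; "width": finger opening in m.
Only numpy, scipy, OpenCV 4.12 (cv2) and the standard library are available. Lean on these libraries where they do the work, as an engineer would, in place of code of your own. Each camera call takes 0.05 s, during which the arm holds its last target.

### The job

Before laser marking, lock the blank down: take the red-handled blade key from its stand, set it fully home in the slot of the brass cam on the jig that holds the blue and white name plate blank, and turn the cam clockwise (seen from above) a quarter turn until it comes up against its stop and its tongue covers the blank's edge. Leave the key standing upright in the slot, and leave the cam of the empty jig unturned.

Things in the scene. Friction and masses are not known exactly. Their poses are not given: they have to be found in the camera images.
- key_grip (a point): Centre of the key's red handle: upright block 50 (x) x 16 (y, grip across) x 48 mm (z up); half turn alike. Below it a collar 50x30x6 mm, underside 30 mm under this point, then the steel blade 44 (x) x 6 (y) mm, 16 mm long, ending 46 mm under this point. 0.08-0.17 kg, loose. Starts upright in a fixed grey stand 80x50x26 mm, collar on its top: lift 20 mm to clear it.
- cam_slot (a point): Centre of the slot at the top face of the loaded jig's brass cam (disc 70 mm across), on its axis, 36 mm above table. x runs along the slot and turns with the cam, z up. Slot 14 mm wide, 58 long, 22 deep: the blade has 4 mm room each side and 10 degrees of play each way before the cam follows. Key home: collar on the cam's face, key_grip 30 mm above this point. Tongue along -x, lower.
- cam (a joint): Angle of that cam, rad: 0 fully open, grows clockwise seen from above, fixed stop at 1.571 (locked: tongue over the blue and white blank's edge). Starts at 0 to 0.25, stays where left, takes about 0.1 N m. Its jig is an aluminium base 130x200x10 mm fixed to the table, cam near one end, tongue reaching 66 mm from the axis.
- spare_cam (a joint): Angle, rad, same sense, of the identical cam on the identical but empty jig (no blank, fixed). Starts at 0 to 0.25; leave it alone. Other bystanders: a yellow round-handled pin key in a like grey stand, mouse, notebooks, charger case, pen pot, tray of blanks.

How it is judged:
By the outcome, as a careful person would: the job done as asked, in the order asked, and still so for the second after the job is handed in, with the robot touching nothing.
It also fails if it takes over 51 s, if anything falls off the work surface, if the arm or the gripper's body presses on something with over 40 N, if the wrist force passes 120 N, or if a joint passes its speed limit or range.

## Working session

There is one attempt and no reset: what is moved stays moved. The work goes in short steps, Python scripts to look and compute and a tool call to move; the robot and the scene stay as the last step left them, time stands still between calls to the robot, and variables do not carry over. Pictures are saved under pics/ and viewed, and the job is handed in when it is done.

Besides the shell and the picture viewer there is one more tool, called after "Request:" by a JSON object that holds its "api" and its "payload". servo_tool: Moves the arm, as the interface text tells. Its arguments: {"type":"object","properties":{"moves":{"type":"array"},"squeeze":{"type":"number"}},"required":["moves"]}

```bash
mkdir -p pics; ls; cat > h.py <<'E'
import numpy as np, cv2
from cell import ctrl
from scipy.spatial.transform import Rotation as Ro
def save(f,n): cv2.imwrite('pics/'+n+'.png',cv2.cvtColor(f['color'],cv2.COLOR_RGB2BGR))
def world(f,u,v,z=None):
    z=f['z_map'][v,u] if z is None else z
    c=np.stack([(u-f['cx'])/f['fx']*z,(v-f['cy'])/f['fy']*z,z*np.ones_like(u,float)],-1)
    return (c-f['t'])@f['R']
def proj(f,X):
    c=np.asarray(X)@f['R'].T+f['t']; return np.stack([c[...,0]/c[...,2]*f['fx']+f['cx'],c[...,1]/c[...,2]*f['fy']+f['cy']],-1)
E
python3 - <<'E'
from h import *
print(ctrl.grip_depth); s=ctrl.get_state(); print(s)
for n in ('top','side'):
    f=ctrl.grab_frame(n); save(f,n+'0')
    for q in ('key_grip','cam_slot'):
        for d in ctrl.spot_point(f,q): print(n,q,d['score'],d['at'],proj(f,np.array(d['at'])))
    for q in ('key_grip','cam','spare_cam'):
        for d in ctrl.regions_of(f,q):
            v,u=np.nonzero(d['pixels']); print(n,q,d['score'],len(u),u.mean(),v.mean(),np.median(world(f,u,v),0))
E
```

```text
pics
0.0188
{'time': 0.0, 'q': array([-1.46708034e+00,  2.45807321e-01,  1.55900009e+00, -3.00917252e-06,
        1.33867631e+00, -1.74080783e-01]), 'joint_vel': array([ 0.00014476,  0.0015402 ,  0.00164601, -0.00024178,  0.00103437,
       -0.00172407]), 'effort': array([ 3.09487565e-03, -4.15826726e+01, -3.14601839e+01,  6.86108158e-02,
        3.31271847e-02, -1.47753240e-04]), 'eef_pos': array([ 0.17820895, -0.62447641,  0.20435716]), 'orientation': array([-3.10946440e+00, -4.34699806e-01, -9.98306300e-05]), 'force': array([-0.6170914 ,  0.23988527,  1.32915925]), 'moment': array([0.01771566, 0.05084772, 0.04085974]), 'width': 0.09382483562921586}
top key_grip 0.65 [0.479, 0.0079, 0.0568] [245.37491316 241.37859792]
top cam_slot 0.93 [0.5697, -0.2833, 0.0377] [395.55146827 193.35648455]
top key_grip 0.7 393 243.64885496183206 241.8854961832061 [0.47757027 0.00988777 0.07590174]
top cam 0.73 1142 394.0490367775832 196.36077057793344 [ 0.56658923 -0.28174671  0.03305689]
top spare_cam 0.98 1228 157.38355048859935 220.435667752443 [0.52585573 0.18368143 0.032656  ]
side key_grip 0.87 [0.4809, 0.013, 0.0578] [306.33983766 242.54446303]
side cam_slot 0.67 [0.5708, -0.2805, 0.0356] [286.09589714 184.23903875]
side cam 0.64 516 288.6937984496124 188.27131782945736 [ 0.56368153 -0.26767965  0.03185522]
side cam 0.29 681 307.2187958883994 245.93685756240822 [0.47809444 0.02123648 0.05403514]
side spare_cam 0.71 1230 271.1560975609756 307.8943089430894 [0.5235633  0.19533667 0.03374051]
```

View pics/top0.png

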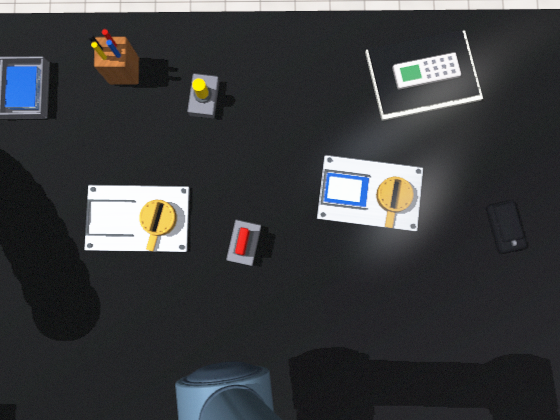

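View pics/side0.png

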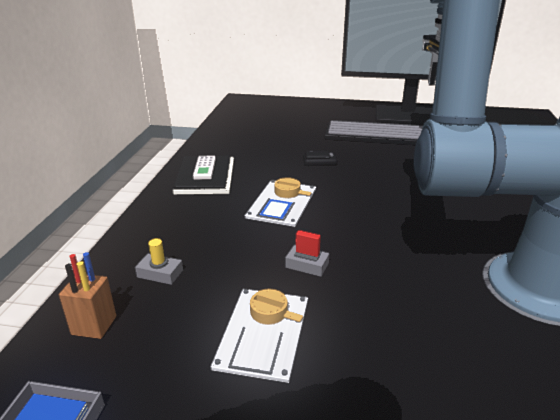

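The top view shows the loaded jig at about (370,193), its cam at (395,194) with the tongue pointing down-image. The red key is at (243,241), and the empty jig's cam is at (157,217). Next I'll measure the yaws and centres.

```bash
cat >> h.py <<'E'
def key(f):
    c=f['color'].astype(int); m=(c[...,0]>110)&(c[...,1]<60)&(c[...,2]<60)
    k=[d for d in ctrl.regions_of(f,'key_grip')]
    if k: m&=cv2.dilate(k[0]['pixels'].astype(np.uint8),np.ones((9,9)))>0
    v,u=np.nonzero(m); W=world(f,u,v); return u,v,W
E
python3 - <<'E'
from h import *
f=ctrl.grab_frame('top')
u,v,W=key(f); zt=np.percentile(W[:,2],80); print('top z',zt)
T=W[W[:,2]>zt-0.006]; r=cv2.minAreaRect((T[:,:2]*1000).astype(np.float32)); print('key rect',r, len(T),T[:,:2].mean(0)); 
w,V=np.linalg.eigh(np.cov(T[:,:2].T)); print('yaw',np.degrees(np.arctan2(*V[::-1,1])))
for q in('cam','spare_cam'):
    d=ctrl.regions_of(f,q)[0]['pixels']; d=cv2.dilate(d.astype(np.uint8),np.ones((5,5)))>0
    v,u=np.nonzero(d); W=world(f,u,v); c=f['color'][v,u].astype(int)
    brass=(c[:,0]-c[:,2]>50); top=brass&(W[:,2]>0.031)&(W[:,2]<.042)
    e=(W[top][:,:2]*1000).astype(np.float32); print(q,top.sum(),np.median(W[top][:,2]),cv2.minEnclosingCircle(e))
    ctr=np.array(cv2.minEnclosingCircle(e)[0])/1000
    rr=np.linalg.norm(W[:,:2]-ctr,axis=1)
    dark=(c.sum(1)<200)&(rr<.036)
    P=world(f,u[dark],v[dark],f['z_map'][d].astype(float)[dark]) ; 
    # slot pixels on plane z=.036
    ray=world(f,u[dark],v[dark],np.ones(dark.sum())); C=-f['R'].T@f['t']; dd=ray-C; P=C+dd*((.036-C[2])/dd[:,2])[:,None]
    w,V=np.linalg.eigh(np.cov(P[:,:2].T)); print('slot',dark.sum(),P.mean(0),cv2.minAreaRect((P[:,:2]*1000).astype(np.float32)),np.degrees(np.arctan2(*V[::-1,1])))
    tg=brass&(rr>.04)&(W[:,2]>.012); dv=W[tg][:,:2].mean(0)-ctr; print('tongue dir',np.degrees(np.arctan2(dv[1],dv[0])),tg.sum())
    w0=np.array(cv2.minAreaRect(np.float32([[0,0],[1,0],[0,1]]))[2])
im=f['color'][140:270,200:440]; im=cv2.resize(im,None,fx=3.3,fy=3.3,interpolation=cv2.INTER_CUBIC); cv2.imwrite('pics/crop1.png',im[...,::-1])
E
```

```text
top z 0.0794695249553639
key rect ((451.0484313964844, -4.834201812744141), (107.76016235351562, 40.22726821899414), 32.583248138427734) 223 [0.47819905 0.01263247]
yaw 179.66545629631503
cam 727 0.03442263942557223 ((569.3944702148438, -284.6405944824219), 34.85419845581055)
slot 1 [ 0.59239846 -0.28351147  0.036     ] ((592.3984375, -283.511474609375), (0.0, 0.0), 0.0) nan
tongue dir 165.15973937659754 100
spare_cam 762 0.03423642438959605 ((530.3553466796875, 179.74618530273438), 35.18006134033203)
slot 120 [0.53019173 0.17868079 0.036     ] ((532.3330688476562, 176.57220458984375), (29.422821044921875, 56.426883697509766), 46.738548278808594) 163.54614583911533
tongue dir 169.53051631918473 105<stdin>:17: RuntimeWarning: Degrees of freedom <= 0 for slice
  c *= np.true_divide(1, fact)
  c *= np.true_divide(1, fact)
```

View pics/crop1.png

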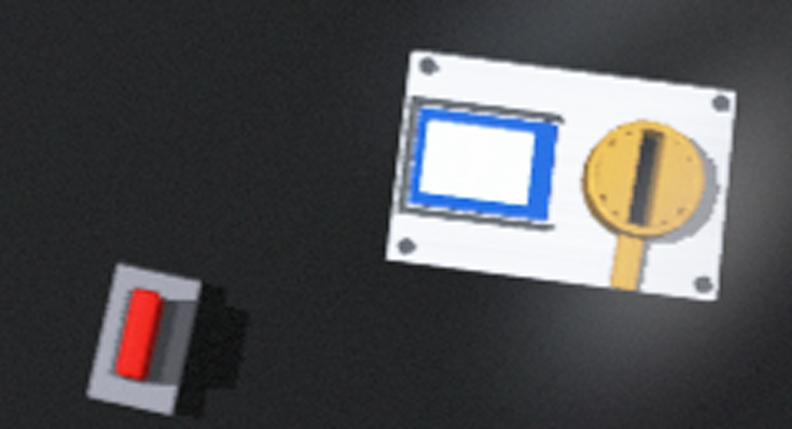

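```bash
cat >> h.py <<'E'
def plane(f,u,v,h):
    u=np.asarray(u,float);v=np.asarray(v,float)
    r=world(f,u,v,np.ones_like(u)); C=-f['R'].T@f['t']; d=r-C
    return C+d*((h-C[2])/d[...,2])[...,None]
def rect(f,m,h):
    n,l,st,_=cv2.connectedComponentsWithStats(m.astype(np.uint8)); i=1+np.argmax(st[1:,4]); v,u=np.nonzero(l==i)
    P=plane(f,u,v,h)[:,:2]; r=cv2.minAreaRect((P*1000).astype(np.float32))
    w,V=np.linalg.eigh(np.cov(P.T)); return len(u),P.mean(0),r,np.degrees(np.arctan2(V[1,1],V[0,1]))%180
E
python3 - <<'E'
from h import *
f=ctrl.grab_frame('top'); c=f['color'].astype(int); print('C',-f['R'].T@f['t'])
R=c[...,0]; red=(R>60)&(c[...,1]<.4*R)&(c[...,2]<.4*R); red[:200]=0; 
print(np.percentile(R[red],[5,25,50,75,95]))
for th in (100,180,215): print('key',rect(f,red&(R>th),.080))
# stand
st=(np.abs(c[...,0]-c[...,2])<30)&(c.sum(2)>300); s2=np.zeros_like(st); s2[215:270,220:270]=st[215:270,220:270]; print('stand',rect(f,cv2.morphologyEx((s2|red).astype(np.uint8),cv2.MORPH_CLOSE,np.ones((3,3))),.026))
print(c[170:215:2,395].tolist()); print(c[190,374:418].tolist())
# jig
j=np.zeros_like(st); j[150:235,312:428]=(c.min(2)>130)[150:235,312:428]; j=cv2.morphologyEx(j.astype(np.uint8),cv2.MORPH_CLOSE,np.ones((7,7)))
print('jig',rect(f,j,.010))
for g in ctrl.spot_point(f,'cam_slot')[:1]+ctrl.spot_point(f,'key_grip')[:1]: print(g)
E
```

```text
C [ 0.41648024 -0.05079789  1.04139689]
[110. 200. 239. 242. 244.]
key (252, array([0.47832675, 0.01304265]), ((478.6065368652344, 12.838606834411621), (17.553834915161133, 48.54410171508789), 77.25074005126953), np.float64(167.73236951319862))
key (205, array([0.47916022, 0.01450403]), ((479.10931396484375, 14.456748962402344), (14.175410270690918, 48.27749252319336), 77.25074005126953), np.float64(166.7720855138832))
key (177, array([0.47917104, 0.0144069 ]), ((479.0987854003906, 14.454586029052734), (12.729681015014648, 46.74703598022461), 76.8788070678711), np.float64(167.39457795292668))
stand (847, array([0.47936588, 0.01902768]), ((479.2128601074219, 14.181520462036133), (51.43547439575195, 80.1814956665039), 77.17333984375), np.float64(169.17974800840244))
[[246, 248, 251], [246, 248, 251], [246, 247, 251], [215, 196, 165], [228, 187, 97], [105, 92, 68], [64, 63, 67], [67, 68, 70], [70, 71, 74], [69, 73, 75], [79, 79, 81], [77, 79, 80], [82, 84, 86], [84, 85, 89], [87, 88, 92], [92, 94, 95], [108, 104, 98], [118, 109, 100], [133, 120, 105], [167, 143, 106], [226, 188, 119], [
[... 283 characters left out ...]
6, 197, 103], [235, 197, 105], [235, 197, 103], [193, 157, 93], [89, 84, 79], [74, 74, 77], [79, 79, 81], [78, 78, 82], [103, 96, 88], [138, 120, 91], [169, 142, 96], [214, 174, 106], [233, 197, 114], [232, 195, 114], [232, 195, 116], [232, 195, 116], [231, 193, 116], [232, 195, 119], [231, 193, 115], [231, 195, 118], [230, 194, 120], [230, 192, 118], [229, 191, 118], [214, 181, 132], [173, 165, 155], [159, 161, 167], [156, 159, 164], [157, 159, 164], [209, 213, 221]]
jig (5327, array([ 0.57758103, -0.22872931]), ((576.2694091796875, -238.71604919433594), (200.65447998046875, 130.161376953125), 82.06341552734375), np.float64(82.23580432824942))
{'at': [0.5707, -0.2836, 0.0392], 'score': 0.6}
```

```bash
python3 - <<'E'
from h import *
f=ctrl.grab_frame('top'); c=f['color'].astype(int)
v,u=np.mgrid[150:240,340:440]; v=v.ravel();u=u.ravel()
P=plane(f,u,v,.036); b=(c[v,u,0]-c[v,u,2]>80)&(c[v,u,0]>190)
m=np.zeros((420,560),bool); m[v,u]=b
P2=P[:,:2]; r=np.linalg.norm(P2-[.5698,-.284],axis=1)
E=b&(r<.040); 
print('disc',cv2.minEnclosingCircle((P2[E]*1000).astype(np.float32)))
s=(~b)&(r<.0315); m[:]=0; m[v[s],u[s]]=1; print('slot',rect(f,m,.036))
# tongue plane lower ~.022
Pt=plane(f,u,v,.024)[:,:2]; b2=(c[v,u,0]-c[v,u,2]>60); rt=np.linalg.norm(Pt-[.5698,-.284],axis=1)
for lo,hi in((.046,.064),(.05,.062)):
    k=b2&(rt>lo)&(rt<hi); d=Pt[k].mean(0)-[.5698,-.284]; print('tongue',k.sum(),np.degrees(np.arctan2(d[1],d[0])))
# side cam check
g=ctrl.grab_frame('side')
for X in ([.5698,-.284,.036],[.479,.0143,.080]): print(proj(g,X))
for q in ('cam_slot','key_grip'): print(ctrl.spot_point(g,q)[:1])
E
```

```text
disc ((566.8793334960938, -282.67462158203125), 36.56663131713867)
slot (210, array([ 0.56936177, -0.28297917]), ((569.9038696289062, -282.98089599609375), (14.371705055236816, 58.250370025634766), 78.33252716064453), np.float64(168.30678969801323))
tongue 71 166.85525993931455
tongue 48 166.78395244504134
[286.68004612 183.53133039]
[307.47932345 234.05973959]
[{'at': [0.5698, -0.2766, 0.0363], 'score': 0.57}]
[{'at': [0.4779, 0.0128, 0.0559], 'score': 0.91}]
```

```bash
cat >> h.py <<'E'
def rel(x,y,z,yaw):
    s=ctrl.get_state(); M=Ro.from_rotvec(s['orientation']).as_matrix(); a=np.degrees(np.arctan2(M[1,0],M[0,0]))
    d=M.T@(np.array([x,y,z])-s['eef_pos']); t=(a-yaw+180)%360-180
    print('t',round(s['time'],2),'pos',s['eef_pos'].round(4),'yaw',a.round(2),'tilt',M[2].round(4),'shift tool',d.round(4),'turn cw deg',t.round(2),'units',(t/5).round(3),'q',s['q'].round(3),'F',s['force'].round(1),'M',s['moment'].round(2),'w',s['width'])
E
python3 -c "
from h import *
rel(.479,.0143,.14,167.2)"
```

```text
t 1.15 pos [ 0.1783 -0.6251  0.2055] yaw 15.92 tilt [-0.  0. -1.] shift tool [ 0.4646 -0.5324  0.0654] turn cw deg -151.28 units -30.257 q [-1.467  0.245  1.558 -0.     1.339 -0.174] F [-0.1 -0.1 -0.1] M [ 0.02 -0.02  0.01] w 0.09387066425651933
```

Request:
{"api": "servo_tool", "payload": {"moves": [[0,0.031,-0.0355,0.004,0],[0,0.031,-0.0355,0.004,0],[0,0.031,-0.0355,0.004,0],[0,0.031,-0.0355,0.004,0],[0,0.031,-0.0355,0.004,0],[0,0.031,-0.0355,0.004,0],[0,0.031,-0.0355,0.004,0],[0,0.031,-0.0355,0.004,0],[0,0.031,-0.0355,0.004,0],[0,0.031,-0.0355,0.004,0],[0,0.031,-0.0355,0.004,0],[0,0.031,-0.0355,0.004,0],[0,0.031,-0.0355,0.004,0],[0,0.031,-0.0355,0.004,0],[0,0.031,-0.0355,0.004,0],[0,0,0,0,-1],[0,0,0,0,-1],[0,0,0,0,-1],[0,0,0,0,-1],[0,0,0,0,-1]], "squeeze": 40}}

```text
time: 3.15
eef_pos: [0.4795, 0.0146, 0.1456]
orientation: [2.941, 1.104, 0.0]
force: [1.3, 0.6, 0.4]
width: 0.0941
```

```bash
python3 -c "
from h import *
rel(.479,.0143,.14,167.2)"
```

```text
t 3.15 pos [0.4795 0.0146 0.1456] yaw 41.14 tilt [ 2.e-04  2.e-04 -1.e+00] shift tool [-0.0006 -0.0001  0.0056] turn cw deg -126.06 units -25.213 q [-0.206 -0.098  2.035  0.     1.204  0.646] F [1.3 0.6 0.4] M [ 0.02 -0.09  0.07] w 0.0941061066493557
```

Request:
{"api": "servo_tool", "payload": {"moves": [[0,0,0,0,-1],[0,0,0,0,-1],[0,0,0,0,-1],[0,0,0,0,-1],[0,0,0,0,-1],[0,0,0,0,-1],[0,0,0,0,-1],[0,0,0,0,-1],[0,0,0,0,-1],[0,0,0,0,-1],[0,0,0,0,-1],[0,0,0,0,-1],[0,0,0,0,-1],[0,0,0,0,-1],[0,0,0,0,-1],[0,0,0,0,-1],[0,0,0,0,-1],[0,0,0,0,-1],[0,0,0,0,-1],[0,0,0,0,-1]]}}

```text
time: 5.15
eef_pos: [0.4795, 0.0145, 0.1456]
orientation: [1.045, 2.962, 0.0]
force: [0.4, 1.2, 0.1]
width: 0.094
```

Request:
{"api": "servo_tool", "payload": {"moves": [[0,0,0,0,-1],[0,0,0,0,-1],[0,0,0,0,-1],[0,0,0,0,-1],[0,0,0,0,-1],[0,0,0,0,-0.25],[0,0,0,0,0],[0,0,0,0,0]]}}

```text
time: 5.95
eef_pos: [0.4794, 0.0145, 0.1455]
orientation: [0.353, 3.122, 0.0]
force: [-0.4, 0.4, 0.1]
width: 0.0937
```

```bash
python3 -c "
from h import *
rel(.479,.0143,.04,167.2)"
```

```text
t 5.95 pos [0.4794 0.0145 0.1455] yaw 167.1 tilt [-1.e-04  0.e+00 -1.e+00] shift tool [ 0.0004 -0.0003  0.1055] turn cw deg -0.1 units -0.02 q [-0.207 -0.098  2.035  0.     1.204 -1.552] F [-0.4  0.4  0.1] M [ 0.03 -0.16  0.03] w 0.09369558914892756
```

Request:
{"api": "servo_tool", "payload": {"moves": [[0,0,0,0.03,0],[0,0,0,0.03,0],[0,0,0,0.025,0],[0,0,0,0.01,0],[0,0,0,0.01,0],[0,0,0,0,0],[0,0,0,0,0],[255,0,0,0,0],[255,0,0,0,0],[255,0,0,0,0],[255,0,0,0,0],[255,0,0,0,0],[255,0,0,0,0],[255,0,0,0,0]], "squeeze": 40}}

```text
time: 7.35
eef_pos: [0.4794, 0.0145, 0.0405]
orientation: [-0.351, -3.122, -0.0]
force: [0.3, -0.1, 0.7]
width: 0.0416
```

```bash
python3 -c "
from h import *
rel(.479,.0143,.04,167.2)"
```

```text
t 7.35 pos [0.4794 0.0145 0.0405] yaw 167.17 tilt [ 0.  0. -1.] shift tool [ 0.0003 -0.0003  0.0005] turn cw deg -0.03 units -0.007 q [-0.207  0.073  2.088  0.     0.98  -1.554] F [ 0.3 -0.1  0.7] M [ 0.1  -0.15  0.01] w 0.041604173996349504
```

Request:
{"api": "servo_tool", "payload": {"moves": [[255,0,0,0,0],[255,0,0,0,0],[255,0,0,0,0],[255,0,0,0,0],[255,0,0,0,0],[255,0,0,0,0]]}}

```text
time: 7.95
eef_pos: [0.4794, 0.0145, 0.0404]
orientation: [-0.351, -3.122, 0.0]
force: [-0.2, 0.4, -0.5]
width: 0.0156
```

```bash
python3 -c "
from h import *
rel(.479,.0143,.04,167.2)"
```

```text
t 7.95 pos [0.4794 0.0145 0.0404] yaw 167.17 tilt [ 0. -0. -1.] shift tool [ 0.0003 -0.0003  0.0004] turn cw deg -0.03 units -0.006 q [-0.207  0.073  2.088 -0.     0.98  -1.554] F [-0.2  0.4 -0.5] M [-0.01 -0.18 -0.04] w 0.015589415737151203
```

Request:
{"api": "servo_tool", "payload": {"moves": [[255,0,0,-0.005,0],[255,0,0,-0.015,0],[255,0,0,-0.02,0],[255,0,0,-0.025,0],[255,0,0,-0.015,0],[255,0,0,0,0],[255,0,0,0,0]]}}

```text
time: 8.65
eef_pos: [0.4792, 0.0146, 0.1202]
orientation: [-0.351, -3.122, -0.0]
force: [-0.6, 0.3, -1.7]
width: 0.0158
```

```bash
python3 - <<'E'
from h import *
rel(.5697,-.2834,.12,167.8)
g=ctrl.grab_frame('side'); save(g,'side2'); cv2.imwrite('pics/side2c.png',cv2.resize(g['color'][150:300,220:400],None,fx=4,fy=4)[...,::-1])
E
```

```text
t 8.65 pos [0.4792 0.0146 0.1202] yaw 167.16 tilt [ 2.e-04  0.e+00 -1.e+00] shift tool [-1.545e-01 -2.704e-01  1.000e-04] turn cw deg -0.64 units -0.127 q [-0.207 -0.063  2.054  0.     1.151 -1.553] F [-0.6  0.3 -1.7] M [ 0.01 -0.15 -0.01] w 0.015776385829894123
```

View pics/side2c.png

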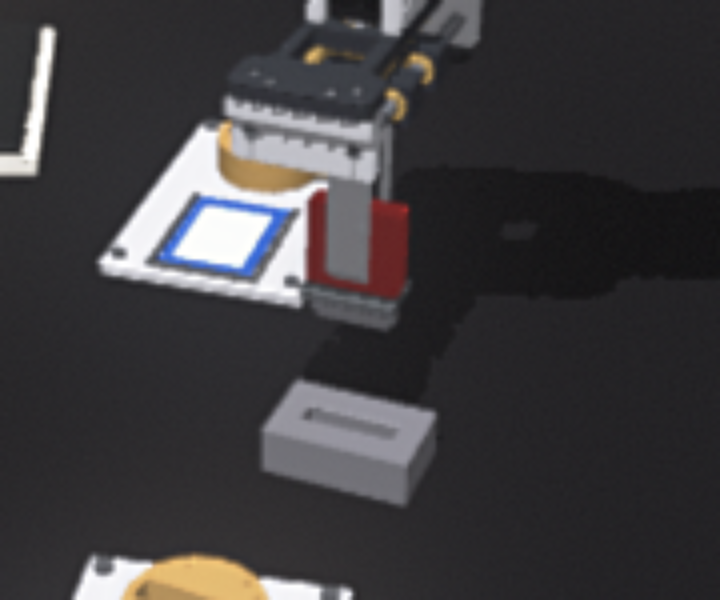

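The key is held upright, clear of its stand. The handle sits at about (357,245) in the crop. Next I'll carry it over the cam.

Request:
{"api": "servo_tool", "payload": {"moves": [[255,-0.01,-0.017,0,0],[255,-0.015,-0.027,0,0],[255,-0.015,-0.027,0,0],[255,-0.015,-0.027,0,0],[255,-0.015,-0.027,0,0],[255,-0.015,-0.027,0,0],[255,-0.015,-0.027,0,0],[255,-0.015,-0.027,0,0],[255,-0.015,-0.027,0,0],[255,-0.015,-0.027,0,0],[255,-0.0095,-0.01,0,-0.12],[255,0,0,0,0],[255,0,0,0,0],[255,0,0,0,0]]}}

```text
time: 10.1
eef_pos: [0.5694, -0.2818, 0.1195]
orientation: [-0.334, -3.122, -0.002]
force: [-0.9, 0.3, -1.4]
width: 0.0159
```

```bash
python3 - <<'E'
from h import *
rel(.5697,-.2834,.072,167.8)
g=ctrl.grab_frame('side'); cv2.imwrite('pics/side3c.png',cv2.resize(g['color'][90:240,220:400],None,fx=4,fy=4)[...,::-1])
g=ctrl.grab_frame('top'); cv2.imwrite('pics/top3c.png',cv2.resize(g['color'][120:270,300:480],None,fx=4,fy=4)[...,::-1])
u,v,W=key(g); print(len(u))
E
```

```text
t 10.1 pos [ 0.5694 -0.2818  0.1195] yaw 167.8 tilt [ 1.8e-03  9.0e-04 -1.0e+00] shift tool [-0.0007 -0.0016  0.0475] turn cw deg 0.0 units 0.001 q [-0.638  0.299  1.657  0.     1.187 -1.996] F [-0.9  0.3 -1.4] M [ 0.06 -0.17  0.02] w 0.015949498728808614
65
```

View pics/side3c.png

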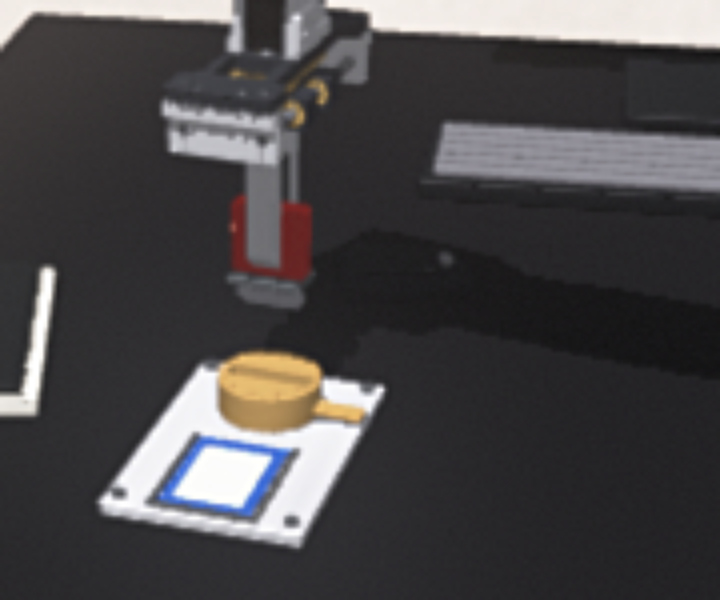

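View pics/top3c.png

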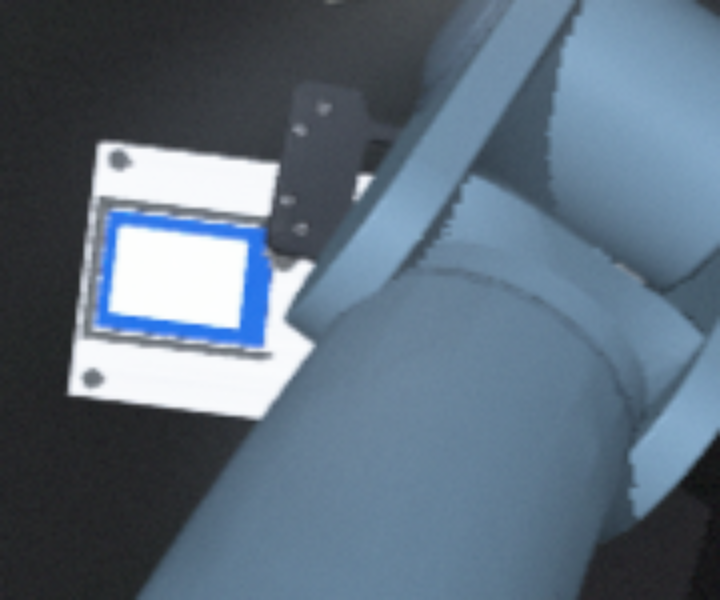

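The side view shows the key above the cam, with the blade at about (270,290) and the slot at (265,375). The top view is blocked by the arm. I'll correct 1.5 mm and descend in stages.

Request:
{"api": "servo_tool", "payload": {"moves": [[255,-0.0005,-0.0015,0.015,0],[255,0,0,0.015,0],[255,0,0,0.01,0],[255,0,0,0.004,0],[255,0,0,0,0],[255,0,0,0,0],[255,0,0,0,0]]}}

```text
time: 10.95
eef_pos: [0.5707, -0.285, 0.0772]
orientation: [0.335, 3.123, -0.001]
force: [-0.4, -0.2, -1.5]
width: 0.0156
```

```bash
python3 - <<'E'
from h import *
rel(.5697,-.2834,.0504,167.8)
g=ctrl.grab_frame('side'); cv2.imwrite('pics/side4c.png',cv2.resize(g['color'][120:220,240:360],None,fx=6,fy=6,interpolation=cv2.INTER_CUBIC)[...,::-1])
E
```

```text
t 10.95 pos [ 0.5707 -0.285   0.0772] yaw 167.77 tilt [-1.2e-03 -6.0e-04 -1.0e+00] shift tool [0.0014 0.0013 0.0268] turn cw deg -0.03 units -0.006 q [-0.641  0.355  1.672 -0.     1.113 -1.998] F [-0.4 -0.2 -1.5] M [ 0.03 -0.2  -0.  ] w 0.015561969569478369
```

View pics/side4c.png

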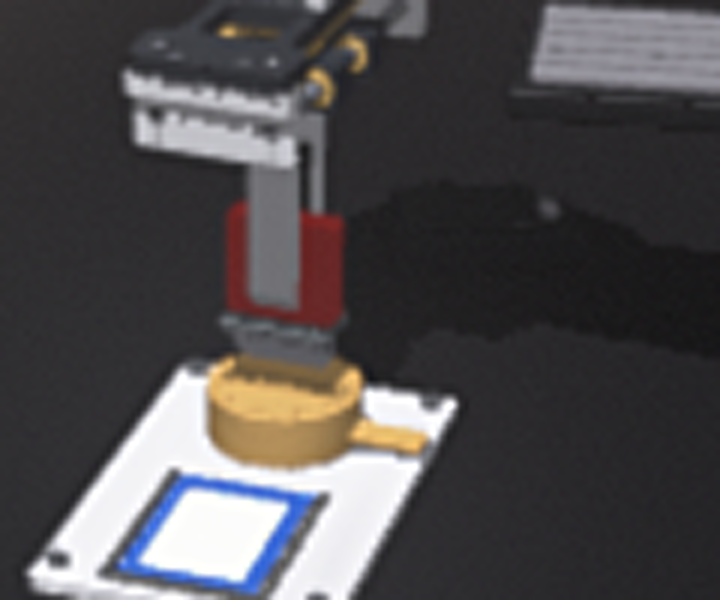

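```bash
python3 - <<'E'
from h import *
rel(.5697,-.2834,.0504,167.8)
g=ctrl.grab_frame('side')
rel(.5697,-.2834,.0504,167.8)
X=lambda p:proj(g,p).round(1)
# where slot edges and blade bottom should appear
c=np.array([.5697,-.2834]);a=np.radians(167.8);d=np.array([np.cos(a),np.sin(a)])
s=ctrl.get_state()['eef_pos']
for sg in(-1,1):
    print('slot end',(X(np.r_[c+sg*.029*d,.036])-[240,120])*6,'blade end',(X(np.r_[s[:2]+sg*.022*d,s[2]+.0156-.046])-[240,120])*6)
E
```

```text
t 11.0 pos [ 0.5707 -0.285   0.0772] yaw 167.77 tilt [-1.2e-03 -6.0e-04 -1.0e+00] shift tool [0.0013 0.0013 0.0268] turn cw deg -0.03 units -0.006 q [-0.641  0.355  1.672  0.     1.114 -1.998] F [ 0.3 -0.6 -0.8] M [ 0.06 -0.06 -0.02] w 0.015678404937848073
t 11.05 pos [ 0.5706 -0.2849  0.0771] yaw 167.76 tilt [-1.1e-03 -5.0e-04 -1.0e+00] shift tool [0.0013 0.0013 0.0267] turn cw deg -0.04 units -0.007 q [-0.641  0.355  1.672  0.     1.114 -1.998] F [ 0.   0.7 -1. ] M [ 0.02 -0.1   0.02] w 0.015501144255801295
slot end [219.6 370.8] blade end [232.2 349.8]
slot end [342. 393.] blade end [325.8 367.2]
```

Request:
{"api": "servo_tool", "payload": {"moves": [[255,0.001,0.001,0,0],[255,0,0,0.004,0],[255,0,0,0.004,0],[255,0,0,0.004,0],[255,0,0,0.004,0],[255,0,0,0,0]]}}

```text
time: 11.65
eef_pos: [0.5689, -0.2831, 0.0594]
orientation: [-0.335, -3.122, -0.001]
force: [-0.3, 0.3, -1.5]
width: 0.0154
```

```bash
python3 - <<'E'
from h import *
rel(.5697,-.2834,.0504,167.8)
E
```

```text
t 11.65 pos [ 0.5689 -0.2831  0.0594] yaw 167.76 tilt [ 1.6e-03  7.0e-04 -1.0e+00] shift tool [-0.0008 -0.0002  0.009 ] turn cw deg -0.04 units -0.008 q [-0.64   0.376  1.682 -0.     1.086 -1.997] F [-0.3  0.3 -1.5] M [ 0.01 -0.11 -0.05] w 0.015405539234611597
```

Request:
{"api": "servo_tool", "payload": {"moves": [[255,0,0,0.003,0],[255,0,0,0.003,0],[255,0,0,0.002,0],[255,0,0,0,0],[255,0,0,0,0]]}}

```text
time: 12.15
eef_pos: [0.5695, -0.2834, 0.0524]
orientation: [-0.335, -3.124, -0.0]
force: [-0.2, -0.2, -0.3]
width: 0.0158
```

```bash
python3 - <<'E'
from h import *
rel(.5697,-.2834,.0504,167.8)
E
```

```text
t 12.15 pos [ 0.5695 -0.2834  0.0524] yaw 167.77 tilt [ 0.  0. -1.] shift tool [-0.0002  0.0001  0.002 ] turn cw deg -0.03 units -0.007 q [-0.64   0.386  1.683  0.     1.073 -1.997] F [-0.2 -0.2 -0.3] M [ 0.04 -0.15  0.01] w 0.01578145476853591
```

Request:
{"api": "servo_tool", "payload": {"moves": [[255,0,0,0.001,0],[255,0,0,0.001,0],[255,0,0,0.0005,0],[255,0,0,0,0],[255,0,0,0,0]]}}

```text
time: 12.65
eef_pos: [0.5696, -0.2835, 0.0505]
orientation: [0.335, 3.123, -0.0]
force: [-1.1, 1.1, 3.8]
width: 0.0159
```

```bash
python3 - <<'E'
from h import *
rel(.5697,-.2834,.0504,167.8)
E
```

```text
t 12.65 pos [ 0.5696 -0.2835  0.0505] yaw 167.77 tilt [-3.e-04 -2.e-04 -1.e+00] shift tool [-0.      0.0002  0.0001] turn cw deg -0.03 units -0.006 q [-0.64   0.389  1.683 -0.     1.069 -1.997] F [-1.1  1.1  3.8] M [0.22 0.14 0.03] w 0.015888417524601448
```

Request:
{"api": "servo_tool", "payload": {"moves": [[255,0,0,0,0.5],[255,0,0,0,0.8],[255,0,0,0,0.8],[255,0,0,0,0.8],[255,0,0,0,0.8],[255,0,0,0,0.8],[255,0,0,0,0.8],[255,0,0,0,0.8],[255,0,0,0,0.8],[255,0,0,0,0.8],[255,0,0,0,0.8],[255,0,0,0,0.8],[255,0,0,0,0.8],[255,0,0,0,0.8],[255,0,0,0,0.5],[255,0,0,0,0],[255,0,0,0,0]]}}

```text
time: 14.35
eef_pos: [0.5703, -0.2834, 0.0504]
orientation: [1.783, 2.585, 0.001]
force: [2.8, 1.9, 2.2]
width: 0.016
```

```bash
python3 - <<'E'
from h import *
rel(.5697,-.2834,.0504,72)
g=ctrl.grab_frame('side'); cv2.imwrite('pics/side5c.png',cv2.resize(g['color'][120:220,240:360],None,fx=6,fy=6,interpolation=cv2.INTER_CUBIC)[...,::-1])
E
```

```text
t 14.35 pos [ 0.5703 -0.2834  0.0504] yaw 110.81 tilt [-7.0e-04  1.6e-03 -1.0e+00] shift tool [ 0.0002 -0.0005  0.    ] turn cw deg 38.81 units 7.762 q [-6.390e-01  3.890e-01  1.683e+00  1.000e-03  1.068e+00 -1.003e+00] F [2.8 1.9 2.2] M [ 0.34 -0.5   0.01] w 0.015995287339482
```

View pics/side5c.png

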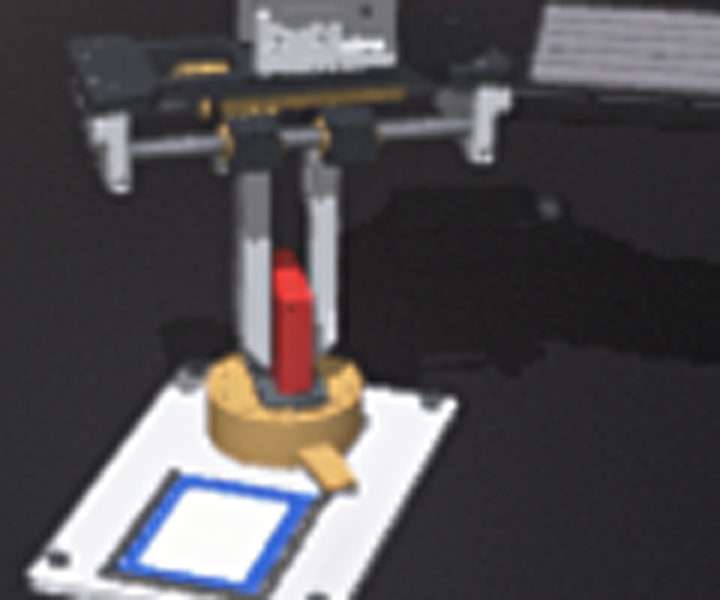

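The cam is following: its tongue is at (330,470) and swinging toward the blank. I'll keep turning.

Request:
{"api": "servo_tool", "payload": {"moves": [[255,0,0,0,0.8],[255,0,0,0,0.8],[255,0,0,0,0.8],[255,0,0,0,0.8],[255,0,0,0,0.8],[255,0,0,0,0.8],[255,0,0,0,0.8],[255,0,0,0,0.5],[255,0,0,0,0],[255,0,0,0,0]]}}

```text
time: 15.4
eef_pos: [0.5705, -0.2834, 0.0505]
orientation: [2.399, 2.025, 0.003]
force: [4.9, 2.9, 1.2]
width: 0.0157
```

```bash
python3 - <<'E'
from h import *
rel(.5697,-.2834,.0504,72)
E
```

```text
t 15.4 pos [ 0.5705 -0.2834  0.0505] yaw 80.34 tilt [ 2.0e-04  2.6e-03 -1.0e+00] shift tool [-0.0001 -0.0008  0.0001] turn cw deg 8.34 units 1.669 q [-6.390e-01  3.890e-01  1.683e+00  1.000e-03  1.067e+00 -4.710e-01] F [4.9 2.9 1.2] M [ 0.5  -1.07  0.05] w 0.015737411424567988
```

Request:
{"api": "servo_tool", "payload": {"moves": [[255,0,0,0,0.4],[255,0,0,0,0.4],[255,0,0,0,0.3],[255,0,0,0,0],[255,0,0,0,0]]}}

```text
time: 15.9
eef_pos: [0.5706, -0.2834, 0.0505]
orientation: [2.493, 1.908, 0.003]
force: [4.9, 2.4, 2.1]
width: 0.0157
```

```bash
python3 - <<'E'
from h import *
rel(.5697,-.2834,.0504,72)
E
```

```text
t 15.9 pos [ 0.5706 -0.2834  0.0505] yaw 74.84 tilt [ 4.0e-04  2.7e-03 -1.0e+00] shift tool [-0.0002 -0.0009  0.0001] turn cw deg 2.84 units 0.568 q [-0.639  0.389  1.683  0.002  1.067 -0.375] F [4.9 2.4 2.1] M [ 0.44 -1.1   0.07] w 0.015699790072541447
```

Request:
{"api": "servo_tool", "payload": {"moves": [[255,0,0,0,0.3],[255,0,0,0,0.3],[255,0,0,0,0],[255,0,0,0,0]]}}

```text
time: 16.3
eef_pos: [0.5706, -0.2835, 0.0505]
orientation: [2.542, 1.842, 0.003]
force: [4.8, 2.5, 1.7]
width: 0.0158
```

```bash
python3 - <<'E'
from h import *
rel(.5697,-.2834,.0504,72)
g=ctrl.grab_frame('side'); cv2.imwrite('pics/side6c.png',cv2.resize(g['color'][120:220,240:360],None,fx=6,fy=6,interpolation=cv2.INTER_CUBIC)[...,::-1])
E
```

```text
t 16.3 pos [ 0.5706 -0.2835  0.0505] yaw 71.84 tilt [ 4.0e-04  2.9e-03 -1.0e+00] shift tool [-0.0002 -0.0009  0.0001] turn cw deg -0.16 units -0.031 q [-6.390e-01  3.890e-01  1.683e+00  1.000e-03  1.067e+00 -3.230e-01] F [4.8 2.5 1.7] M [ 0.47 -1.07  0.13] w 0.015784818271124337
```

View pics/side6c.png

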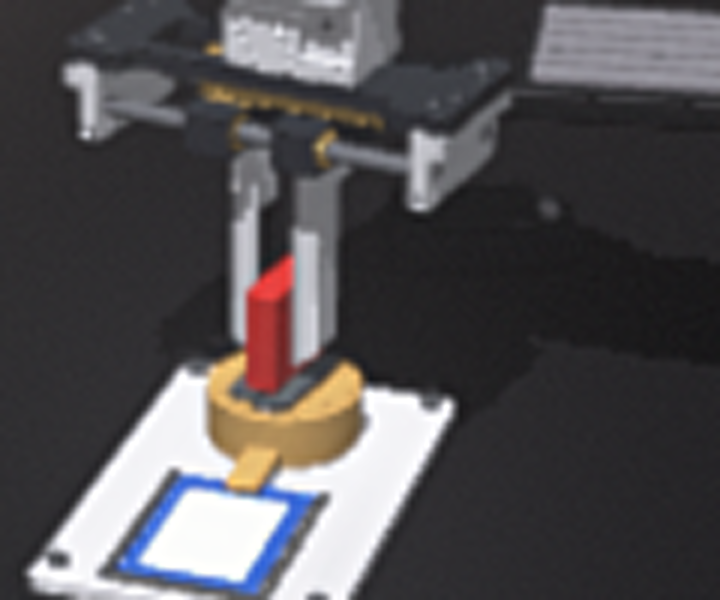

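The tongue is now at (255,470), over the blank's near edge. I'll keep turning until the moment shows the stop.

Request:
{"api": "servo_tool", "payload": {"moves": [[255,0,0,0,0.3],[255,0,0,0,0.3],[255,0,0,0,0],[255,0,0,0,0]]}}

```text
time: 16.75
eef_pos: [0.5708, -0.2836, 0.0505]
orientation: [2.588, 1.777, 0.003]
force: [5.7, 2.3, 1.6]
width: 0.0159
```

```bash
python3 - <<'E'
from h import *
rel(.5697,-.2834,.0504,72)
E
```

```text
t 16.75 pos [ 0.5708 -0.2836  0.0505] yaw 68.94 tilt [ 0.      0.0032 -1.    ] shift tool [-0.0002 -0.0011  0.0001] turn cw deg -3.06 units -0.613 q [-6.390e-01  3.890e-01  1.683e+00  1.000e-03  1.067e+00 -2.720e-01] F [5.7 2.3 1.6] M [ 0.41 -1.23  0.57] w 0.015922743695367635
```

Request:
{"api": "servo_tool", "payload": {"moves": [[255,0,0,0,0.3],[255,0,0,0,0.3],[255,0,0,0,0],[255,0,0,0,0]]}}

```text
time: 17.15
eef_pos: [0.5708, -0.2835, 0.0505]
orientation: [2.632, 1.71, 0.003]
force: [5.2, 2.6, 2.2]
width: 0.0163
```

```bash
python3 - <<'E'
from h import *
rel(.5697,-.2834,.0504,72)
E
```

```text
t 17.15 pos [ 0.5708 -0.2835  0.0505] yaw 66.01 tilt [ 0.      0.0031 -1.    ] shift tool [-0.0004 -0.001   0.0001] turn cw deg -5.99 units -1.198 q [-6.390e-01  3.890e-01  1.683e+00  1.000e-03  1.067e+00 -2.210e-01] F [5.2 2.6 2.2] M [ 0.49 -1.24  0.91] w 0.01630340079592222
```

Mz rose from about 0.1 to 0.9 N·m, so the cam is on its stop. I'll relax within the blade's play, release and retreat upward.

Request:
{"api": "servo_tool", "payload": {"moves": [[255,0,0,0,-0.4],[255,0,0,0,-0.3],[255,0,0,0,0],[255,0,0,0,0],[200,0,0,0,0],[200,0,0,0,0],[120,0,0,0,0],[0,0,0,0,0],[0,0,0,0,0],[0,0,0,0,0],[0,0,0,0,0],[0,0,0,0,0],[0,0,0,0,0]]}}

```text
time: 18.45
eef_pos: [0.5695, -0.2834, 0.05]
orientation: [-2.585, -1.786, 0.0]
force: [0.7, -0.0, -1.0]
width: 0.0729
```

```bash
python3 - <<'E'
from h import *
rel(.5697,-.2834,.0504,72)
E
```

```text
t 18.45 pos [ 0.5695 -0.2834  0.05  ] yaw 69.27 tilt [-0.e+00 -1.e-04 -1.e+00] shift tool [ 0.0001  0.0002 -0.0004] turn cw deg -2.73 units -0.546 q [-0.64   0.389  1.684 -0.     1.069 -0.278] F [ 0.7 -0.  -1. ] M [ 0.01 -0.03  0.02] w 0.07293485959265189
```

Request:
{"api": "servo_tool", "payload": {"moves": [[0,0,0,-0.01,0],[0,0,0,-0.02,0],[0,0,0,-0.03,0],[0,0,0,-0.04,0],[0,0,0,-0.04,0],[0,0,0,-0.04,0],[0,0.02,-0.01,0,0],[0,0.04,-0.015,0,0],[0,0.04,-0.015,0,0],[0,0.04,-0.015,0,0],[0,0.04,-0.015,0,0],[0,0.04,-0.015,0,0],[0,0.04,-0.015,0,0],[0,0.02,0,0,0],[0,0,0,0,0],[0,0,0,0,0]]}}

```text
time: 20.05
eef_pos: [0.5751, 0.0138, 0.2305]
orientation: [2.584, 1.786, 0.0]
force: [-0.2, 0.7, -0.3]
width: 0.0939
```

```bash
python3 - <<'E'
from h import *
rel(.5697,-.2834,.0504,72)
g=ctrl.grab_frame('side'); f=ctrl.grab_frame('top'); save(g,'side7'); save(f,'top7')
a=cv2.resize(g['color'][130:230,240:360],(400,333),interpolation=cv2.INTER_CUBIC); b=cv2.resize(f['color'][140:240,310:430],(400,333),interpolation=cv2.INTER_CUBIC)
cv2.imwrite('pics/c7.png',np.hstack([a,b])[...,::-1])
c=f['color'].astype(int);R=c[...,0]; red=(R>60)&(c[...,1]<.4*R)&(c[...,2]<.4*R); m=np.zeros_like(red); m[150:240,340:440]=red[150:240,340:440]
print('key',rect(f,m,.090),rect(f,m&(R>180),.090))
v,u=np.nonzero(m); print('red z',np.percentile(world(f,u,v)[:,2],[50,80,95]))
print(ctrl.spot_point(f,'key_grip')[:1],ctrl.spot_point(g,'key_grip')[:1],ctrl.spot_point(f,'cam_slot')[:1])
v,u=np.mgrid[150:240,340:440]; v=v.ravel();u=u.ravel(); ctr=[.5698,-.2837]
Pt=plane(f,u,v,.024)[:,:2]; b2=(c[v,u,0]-c[v,u,2]>60); rt=np.linalg.norm(Pt-ctr,axis=1)
k=b2&(rt>.048)&(rt<.064); d=Pt[k].mean(0)-ctr; print('tongue',k.sum(),np.degrees(np.arctan2(d[1],d[0])))
E
```

```text
t 20.05 pos [0.5751 0.0138 0.2305] yaw 69.31 tilt [-2.e-04  7.e-04 -1.e+00] shift tool [-0.2799  0.0998  0.1803] turn cw deg -2.69 units -0.538 q [-0.173  0.05   1.728 -0.     1.362  0.188] F [-0.2  0.7 -0.3] M [-0.03 -0.07  0.01] w 0.09391873540753745Traceback (most recent call last):
  File "<stdin>", line 7, in <module>
  File "h.py", line 21, in rect
    n,l,st,_=cv2.connectedComponentsWithStats(m.astype(np.uint8)); i=1+np.argmax(st[1:,4]); v,u=np.nonzero(l==i)
                                                                       ~~~~~~~~~^^^^^^^^^^
    return _wrapfunc(a, 'argmax', axis=axis, out=out, **kwds)
    return bound(*args, **kwds)
ValueError: attempt to get argmax of an empty sequence
```

View pics/c7.png

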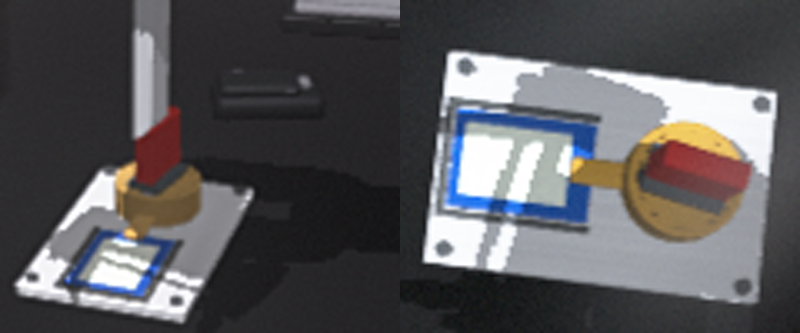

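View pics/top7.png

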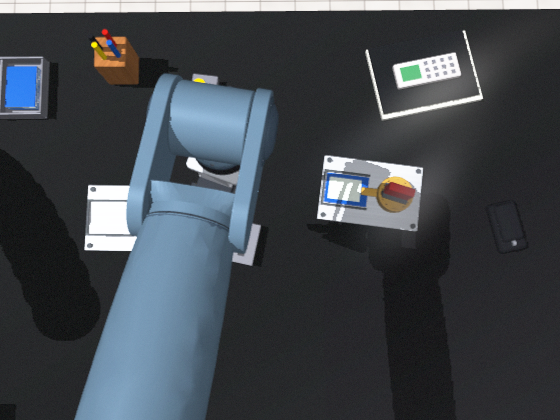

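```bash
python3 - <<'E'
from h import *
f=ctrl.grab_frame('top'); g=ctrl.grab_frame('side'); c=f['color'].astype(int);R=c[...,0]; red=(R>60)&(c[...,1]<.5*R)&(c[...,2]<.5*R); m=np.zeros_like(red); m[150:240,380:425]=red[150:240,380:425]
print('key',m.sum(),rect(f,m,.090))
v,u=np.nonzero(m); print('red z',np.percentile(world(f,u,v)[:,2],[50,80,95]))
print(ctrl.spot_point(f,'key_grip')[:1],ctrl.spot_point(g,'key_grip')[:1],ctrl.spot_point(f,'cam_slot')[:1])
v,u=np.mgrid[150:240,340:440]; v=v.ravel();u=u.ravel(); ctr=np.array([.5698,-.2837])
Pt=plane(f,u,v,.024)[:,:2]; b2=(c[v,u,0]>1.5*c[v,u,2]); rt=np.linalg.norm(Pt-ctr,axis=1)
for lo in(.045,.052):
    k=b2&(rt>lo)&(rt<.066); d=Pt[k].mean(0)-ctr; print('tongue',k.sum(),np.degrees(np.arctan2(d[1],d[0])))
E
```

```text
key 149 (145, array([ 0.57237583, -0.27228826]), ((573.4313354492188, -273.1629333496094), (20.233049392700195, 38.9465446472168), 3.1299469470977783), np.float64(80.24193185497879))
red z [0.08803211 0.0892335  0.0904677 ]
[{'at': [0.5703, -0.2874, 0.0663], 'score': 0.9}] [{'at': [0.5667, -0.284, 0.0669], 'score': 0.76}] [{'at': [0.5699, -0.2866, 0.0369], 'score': 0.72}]
tongue 80 82.76053223080265
tongue 52 82.57433543195721
```

The tongue is at 82.6° against a jig axis of 82.1°. The handle top is at z = 0.090 and the grip point at z ≈ 0.066, so the key is home. Handing in.

```bash
python3 -c "
from h import *
print(ctrl.close_job(), ctrl.get_state()['time'])"
```

```text
the job is handed in; nothing more can be done
the job is handed in; nothing more can be done
```

I took the red blade key from its stand and set it fully home in the slot of the loaded jig's cam. I then turned the cam clockwise onto its stop, released the key, and moved the arm clear. I handed the job in shortly after 20 s on the robot's clock, against the 51 s limit.

**What the last checks showed:**
- **Key:** it stands upright in the slot. The handle top is at z ≈ 0.090 m and `key_grip` at about (0.569, -0.286, 0.066), which matches the home height.
- **Cam:** against the stop, the moment rose from about 0.1 to 0.9 N·m. The tongue now points at 82.6°, against 82.1° for the jig's axis, and covers the edge of the blue and white blank in both cameras.

**Checks that failed or were limited:**
- **Final key angle:** I did not get a reliable angle for the key within the slot's play. The handle was in the arm's shadow, so my first colour check found no pixels and the second saw only part of it.
- **Empty jig's cam:** it was hidden by the arm in the last top view, so I could not re-measure it. The gripper never came near it.

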